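# Level check of a quadcopter held over its test stand

## Task

Run the level check of the quadcopter: while it still sits on its stand, press the control box's buttons fully down one at a time in the order yellow (wake), blue (zero), red (record). Then take it by its orange handle, lift it about 10 cm straight up off the stand without tipping it, and keep it there level and steady: finish while still holding it in the air above the stand. Leave the other things on the table where they are.

Things in the scene. Friction and masses are not known exactly. Their poses are not given: they have to be found in the camera images.
- quad: small quadcopter, 0.32 to 0.63 kg, about 250 mm across the propeller tips, 42 mm high to the propellers, with two yellow-brown plates (100 x 76 mm), four aluminium arms with motors and black propellers, and an orange carrying handle on top. Origin: middle of the underside of the belly plate; x runs to the tail (the red camera is at the nose, -x), y sideways along the short side of the plates, z up. The belly rests loose on the stand's pad, well clear of the table
- quad_grip (a point): middle of the orange carrying handle: a straight horizontal bar 100 mm long (along the quadcopter's x), 14 mm wide (along its y), 18 mm high, on two posts near its ends, 90 mm above the underside of the quadcopter and straight over its balance point; free space about 39 mm high below the bar
- stand: white and aluminium test stand, fixed to the table: foot 170 mm across, column, black rubber pad 92 mm across with its top 80 mm above the table. Origin: centre of the foot on the table, z up
- box: grey control box with a dark face and a screen, fixed, 120 x 220 x 45 mm. Origin: middle of its underside, y along its length
- yellow_top (a point): yellow push button, a cap 30 mm across in a grey housing on top of the control box; this point is the middle of the cap's top face, 68 mm above the table, z up. The three buttons are 65 mm apart in a row along the box's length, in any order
- yellow (a joint): travel of the yellow button in m: 0 up, 0.006 fully down (spring, about 5 N at the bottom; springs back when released; a press counts beyond 0.004)
- blue_top (a point): blue push button, a cap 30 mm across in a grey housing on top of the control box; this point is the middle of the cap's top face, 68 mm above the table, z up. The three buttons are 65 mm apart in a row along the box's length, in any order
- blue (a joint): travel of the blue button in m: 0 up, 0.006 fully down (spring, about 5 N at the bottom; springs back when released; a press counts beyond 0.004)
- red_top (a point): red push button, a cap 30 mm across in a grey housing on top of the control box; this point is the middle of the cap's top face, 68 mm above the table, z up. The three buttons are 65 mm apart in a row along the box's length, in any order
- red (a joint): travel of the red button in m: 0 up, 0.006 fully down (spring, about 5 N at the bottom; springs back when released; a press counts beyond 0.004)
- screwdriver: screwdriver, 160 mm long, lying between stand and box; a bystander, to be left alone; origin at its underside
- pack: spare blue battery pack, 34 x 75 x 26 mm, on the near side of the control box; a bystander, to be left alone; origin at its underside
- motor: spare gold and black motor, 30 mm across, 32 mm high, on the far side of the stand; a bystander, to be left alone; origin at its underside
- propeller: spare green propeller, 125 mm long, lying flat near the far edge of the table; a bystander, to be left alone; origin at its underside
- tape: red roll of tape, 90 mm across, 24 mm high; a bystander, to be left alone; origin at its underside
- transmitter: black hand-held radio transmitter with two sticks, 120 x 170 mm, 58 mm high; a bystander, to be left alone; origin at its underside
- spanner: spanner, 140 mm long; a bystander, to be left alone; origin at its underside
Things that resemble listed ones, but are neither listed nor needed, are in the scene too. Leave any green, purple or turquoise look-alike of the stand alone.

How it is judged:
By the outcome, as a careful person would: the job done as asked, in the order asked, and still so for the second after the job is handed in, while the arm keeps its last pose, push and grip.
It also fails if it takes over 62 s, if anything falls off the work surface, if the arm or the gripper's body presses on something with over 40 N, if the wrist force passes 120 N, or if a joint passes its speed limit or range.

## Robot

A 6-joint arm with a two-finger parallel gripper is mounted at the origin on the work surface. World frame = base frame: x ahead of the robot, y to its left, z up, the work surface at z = 0. Lengths are in m, angles in degrees, forces in N, time in s.
With the tool pointing down it reaches from about 0.3 to 1 m from the base axis. Payload 5.1 kg.
Tool frame: the origin (TCP) lies at the very end of the fingers, on their centre line; the grasp point (between the pads) lies 19 mm behind it (bot.hold_point_z is the z of the grasp point in the tool frame, in m); z points along the fingers, y is the direction in which the jaws open and shut (so a half turn about z gives the same grasp; the last joint's range is limited). The gripper opens to 95 mm and grips with 3 to 60 N. Pads are 20 mm wide; open, the fingers measure 119 mm over their backs; the gripper's body (75 mm by 180 mm) begins 59 mm behind the grasp point.
Start: joints at [65.684, 7.093, 94.555, -0, 78.352, -4.733], TCP at [0.218, 0.612, 0.215] pointing down, gripper open.
Joint ranges: [-149.61, 149.61], [-58.7, 133.49], [1.44, 155.28], [-77.14, 257.14], [18.33, 153.61], [-166.67, 166.67]. Speed limits (degrees/s): [147.25, 147.25, 180, 180, 180, 180].

## Interface

Orientations are given as a 3x3 rotation matrix whose columns are the frame's x, y, z axes.
In Python, from cell import bot gives the robot as it stands.
- The arm moves only by the tool drive_tool, never from a script. Its argument "increments" is a list of rows, each an object with "travel": the shift along the tool's x, y, z in cm, a list of three; "twist": the turn, a rotation vector about the tool's x, y, z in degrees, a list of three; "claw": the finger opening in cm, from 0 to 9.51. A call has 1 to 10 rows; each row is the pose to reach, as a shift and turn from the pose commanded when the call began, along the tool's axes at that moment; what a row does not reach only later rows make up. A row lasts 1/8 s, in which the tool goes at most 62.5 mm and 10.7 degrees, less where a joint would pass 70% of its speed; a pose out of reach is approached as far as the arm can. A call with a gripper value outside its range is refused whole. The fingers move at their own pace and stop on an object; "grip_force" is the grip in N (left out, the last holds). Time passes only in rows, so rows that repeat a pose let the fingers close. It gives the time, the measured TCP pose, the force and the opening at its end, in the units of the state.
- bot.read_state(): the state, without advancing time (a new reading comes with each control period).
- bot.camera(name): name is "scene" or "top" or "wrist"; returns a dict with "image" (400x640x3 uint8, red, green, blue), "fx", "fy", "cx", "cy" (pixels), "D" ([k1, k2, p1, p2, k3] as OpenCV has them; the pictures are not rectified), "extrinsics" (4x4, takes a point from world to camera coordinates); the wrist camera has in their place "mount" (4x4, takes a point from camera to tool coordinates, whose origin is the TCP and whose axes are the flange's). Camera axes: x right, y down, z forward; pixel columns grow to the right and rows downward; lengths in m; the calibration is good to about 2 mm. A picture is of the moment at which its call begins: read the wrist's pose just before it. There is no depth.
- bot.sign_off(): hands the job in, once; it reports no verdict.
The state is a dict: "clock": time; "qpos": joint angles; "qvel": joint speeds; "tau": joint torques, N m; "tool_pos": TCP position; "ee_rot": TCP orientation; "force": force on the tool from outside, world axes, zero at the start; "wrist_torque": the same for the moment, N m; "width": finger opening in m.
Only numpy, scipy, OpenCV 4.12 (cv2) and the standard library are available. Lean on these libraries where they do the work, as an engineer would, in place of code of your own. Each camera call takes 0.05 s, during which the arm holds its last target.

## Working session

There is one attempt and no reset: what is moved stays moved. The work goes in short steps, Python scripts to look and compute and a tool call to move; the robot and the scene stay as the last step left them, time stands still between calls to the robot, and variables do not carry over. Pictures are saved under pics/ and viewed, and the job is handed in when it is done.

Besides the shell and the picture viewer there is one more tool, called after "Request:" by a JSON object that holds its "name" and its "arguments", one argument or row to a line. drive_tool: Moves the arm, as the interface text tells. Its arguments: {"type":"object","properties":{"increments":{"type":"array","items":{"type":"object","properties":{"travel":{"type":"array","items":{"type":"number"}},"twist":{"type":"array","items":{"type":"number"}},"claw":{"type":"number"}}}},"grip_force":{"type":"number"}},"required":["increments"]}

```bash
ls; mkdir -p pics; python3 - <<'E'
from cell import bot
import cv2,json,pickle
s=bot.read_state();print(s)
for n in("scene","top","wrist"):
    c=bot.camera(n);cv2.imwrite(f"pics/{n}0.png",c["image"][:,:,::-1]);pickle.dump(c,open(f"pics/{n}0.pkl","wb"))
    print(n,{k:v for k,v in c.items() if k!="image"})
print(bot.hold_point_z)
E
```

```text
pics
{'clock': 0.0, 'qpos': array([ 6.56817931e+01,  7.13354436e+00,  9.46320639e+01, -2.59444077e-03,
        7.83520225e+01, -4.73194369e+00]), 'qvel': array([ 0.04767272,  0.04074991,  0.07640837,  0.09248935, -0.01489703,
        0.02916328]), 'tau': array([ 3.68705187e-04, -4.17600203e+01, -3.59932888e+01,  7.75978086e-02,
        4.93536133e-02, -1.86102848e-04]), 'tool_pos': array([0.2176679 , 0.61180036, 0.21340732]), 'ee_rot': array([[-9.42140880e-01,  3.35216219e-01, -8.05037002e-04],
       [ 3.35217162e-01,  9.42138995e-01, -1.88914427e-03],
       [ 1.25184953e-04, -2.04970227e-03, -9.99997892e-01]]), 'force': array([ 0.31743318,  0.00274502, -0.16417266]), 'wrist_torque': array([0.01421994, 0.05668222, 0.00788398]), 'width': 0.0953065711449578}
scene {'fx': 452.3217916322096, 'fy': 452.3217916322096, 'cx': 319.36601967644714, 'cy': 198.45325271233824, 'D': array([-0.0220459,  0.       ,  0.       ,  0.       ,  0.       ]), 'extrinsics': array([[ 0.49021116,  0.87158485,  0.00573242, -0.25417235],
       [ 0.63913195, -0.35498384, -0.68227328, -0.26659456],
       [-0.5
[... 407 characters left out ...]
 -0.10606661,  0.55262405],
       [ 0.10610963,  0.00812264, -0.99432126,  1.1816673 ],
       [ 0.        ,  0.        ,  0.        ,  1.        ]])}
wrist {'fx': 324.36170343284806, 'fy': 324.36170343284806, 'cx': 319.91227536807014, 'cy': 197.24789624032474, 'D': array([-0.06594517,  0.        ,  0.        ,  0.        ,  0.        ]), 'mount': array([[-8.69175257e-04, -9.65717196e-01, -2.59594959e-01,
         7.29806490e-02],
       [ 9.99999469e-01, -9.83027373e-04,  3.08756546e-04,
         2.55885273e-04],
       [-5.53360456e-04, -2.59594553e-01,  9.65717537e-01,
        -1.70038398e-01],
       [ 0.00000000e+00,  0.00000000e+00,  0.00000000e+00,
         1.00000000e+00]])}
-0.0188
```

View pics/scene0.png

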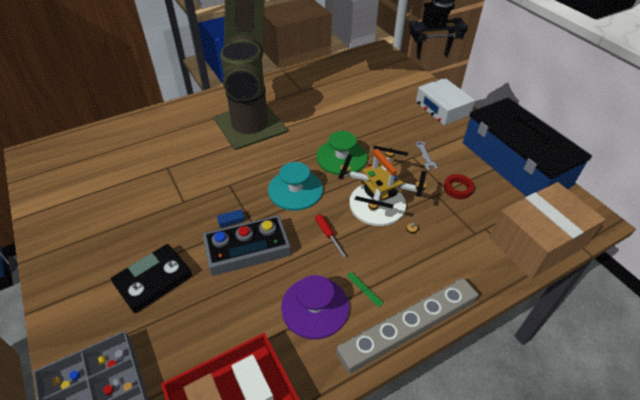

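View pics/top0.png

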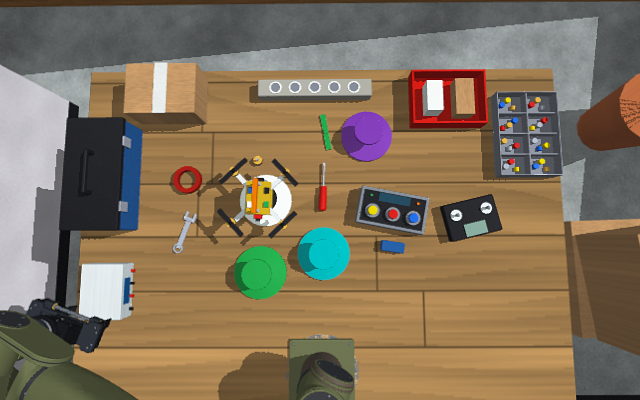

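View pics/wrist0.png

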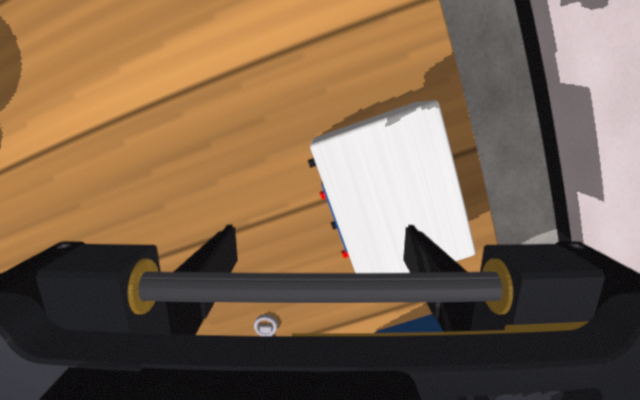

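Top view: the buttons are yellow at about (373,210), red (393,214) and blue (413,218). The quad is near (263,198), with its orange handle at about (254,197). I'll refine these by colour and by a zoomed crop.

```bash
cat > h.py <<'E'
import numpy as np,cv2,pickle
def K(c): return np.array([[c["fx"],0,c["cx"]],[0,c["fy"],c["cy"]],[0,0,1]])
def ray(c,E,uv):
    n=cv2.undistortPoints(np.array([[uv]],float),K(c),c["D"])[0,0]
    R=E[:3,:3];o=-R.T@E[:3,3];d=R.T@np.array([n[0],n[1],1]);return o,d
def atz(c,uv,z,E=None):
    E=c["extrinsics"] if E is None else E
    o,d=ray(c,E,uv);return o+d*(z-o[2])/d[2]
def proj(c,P,E=None):
    E=c["extrinsics"] if E is None else E
    r,_=cv2.Rodrigues(E[:3,:3]);p,_=cv2.projectPoints(np.atleast_2d(np.array(P,float)),r,E[:3,3],K(c),c["D"]);return p[:,0]
def wristE(c,s):
    T=np.eye(4);T[:3,:3]=s["ee_rot"];T[:3,3]=s["tool_pos"];return np.linalg.inv(T@c["mount"])
E
python3 - <<'E'
from h import *
for n in("top","scene"):
    c=pickle.load(open(f"pics/{n}0.pkl","rb"));im=c["image"]
    hsv=cv2.cvtColor(im,cv2.COLOR_RGB2HSV)
    roi=(slice(190,235),slice(355,430)) if n=="top" else (slice(215,270),slice(205,290))
    m0=np.zeros(im.shape[:2],bool);m0[roi]=1
    for k,lo,hi in(("yellow",22,34),("red",-5,5),("blue",105,125)):
        h=hsv[...,0].astype(int);h=np.where(h>170,h-180,h)
        m=(m0&(h>=lo)&(h<=hi)&(hsv[...,1]>130)&(hsv[...,2]>90)).astype(np.uint8)
        N,L,S,C=cv2.connectedComponentsWithStats(m);i=1+np.argmax(S[1:,4])
        print(n,k,S[i],C[i],atz(c,C[i],.066 if n=="scene" else .068))
c=pickle.load(open("pics/top0.pkl","rb"))
cv2.imwrite("pics/topz.png",cv2.resize(c["image"][145:250,205:325,::-1],None,fx=6,fy=5.7*6/5.7,interpolation=cv2.INTER_CUBIC)[:600])
c=pickle.load(open("pics/scene0.pkl","rb"))
cv2.imwrite("pics/scenez.png",cv2.resize(c["image"][135:235,330:450,::-1],None,fx=6,fy=6,interpolation=cv2.INTER_CUBIC))
E
```

```text
top yellow [368 206   9   9  68] [372.16176471 209.75      ] [ 0.50562782 -0.16097053  0.068     ]
top red [388 210  10   9  68] [392.75       213.69117647] [ 0.49296355 -0.22493423  0.068     ]
top blue [409 213  10  10  75] [413.13333333 217.50666667] [ 0.48072874 -0.28809466  0.068     ]
scene yellow [262 220  11  10  88] [266.80681818 224.69318182] [ 0.51048307 -0.16056462  0.066     ]
scene red [238 226  11  10  85] [243.22352941 230.41176471] [ 0.49779856 -0.22465428  0.066     ]
scene blue [218 215  25   9 144] [227.76388889 217.69444444] [ 0.4351345  -0.24443864  0.066     ]
```

View pics/topz.png

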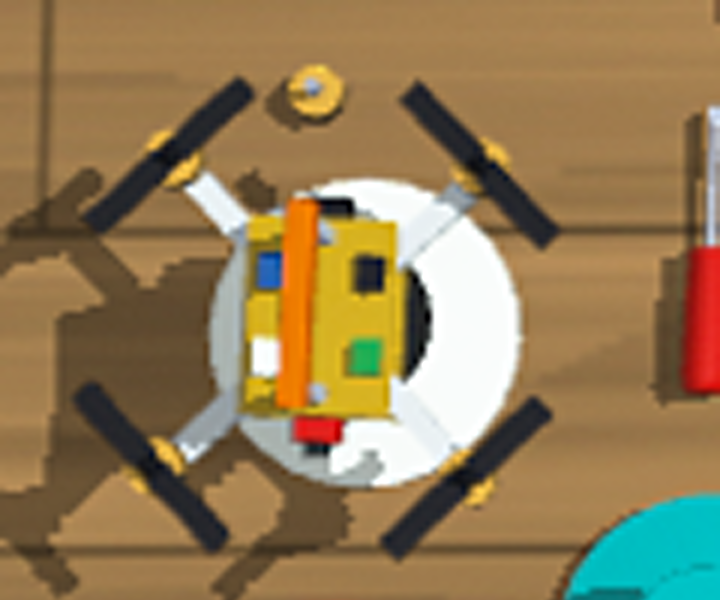

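View pics/scenez.png

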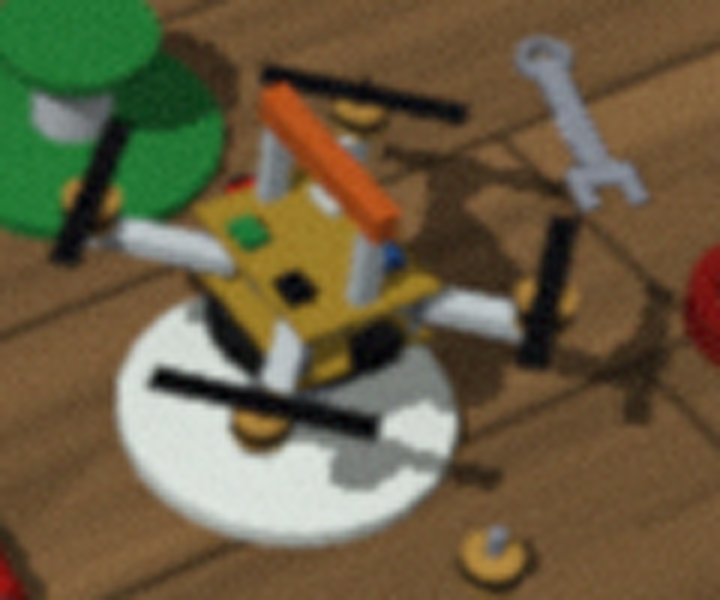

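```bash
python3 - <<'E'
from h import *
top=pickle.load(open("pics/top0.pkl","rb"));sc=pickle.load(open("pics/scene0.pkl","rb"))
f=lambda p,o:((p[0]+.5)/6-.5+o[0],(p[1]+.5)/6-.5+o[1])
# handle top-face ends z=.179
a=atz(top,f((302,200),(205,145)),.179);b=atz(top,f((291,407),(205,145)),.179)
print("top",a,b,np.linalg.norm(a-b),(a+b)/2)
# by colour
for n,c,r in(("top",top,(170,222,240,270)),("scene",sc,(140,185,365,405))):
    hsv=cv2.cvtColor(c["image"],cv2.COLOR_RGB2HSV)
    m=np.zeros(hsv.shape[:2],np.uint8);m[r[0]:r[1],r[2]:r[3]]=1
    m&=((hsv[...,0]>=4)&(hsv[...,0]<=17)&(hsv[...,1]>200)&(hsv[...,2]>150)).astype(np.uint8)
    N,L,S,C=cv2.connectedComponentsWithStats(m);i=1+np.argmax(S[1:,4]);ys,xs=np.where(L==i)
    rect=cv2.minAreaRect(np.c_[xs,ys].astype(np.float32));print(n,S[i],C[i],rect,atz(c,C[i],.174))
o1,d1=ray(top,top["extrinsics"],(0,0))
# scene handle ends (top face)
a=atz(sc,f((277,92),(330,135)),.179);b=atz(sc,f((384,218),(330,135)),.179);print("scene",a,b,np.linalg.norm(a-b),(a+b)/2)
# stand foot centre
print("foot",atz(top,f((365,333),(205,145)),.006))
E
```

```text
top [0.59088242 0.18622113 0.179     ] [0.49206732 0.18997814 0.179     ] 0.0988864901936665 [0.54147487 0.18809963 0.179     ]
top [251 178   7  35 175] [254.19428571 195.06857143] ((254.14471435546875, 195.02685546875), (5.203817844390869, 34.178672790527344), 2.38594388961792) [0.54206659 0.18852242 0.174     ]
scene [374 149  22  23 120] [384.10833333 160.13333333] ((384.4724426269531, 160.46897888183594), (28.235464096069336, 4.4014105796813965), 48.36646270751953) [0.54272719 0.19152301 0.174     ]
scene [0.5002226  0.19185855 0.179     ] [0.59500131 0.18538029 0.179     ] 0.09499985566582375 [0.54761196 0.18861942 0.179     ]
foot [0.54386731 0.18353886 0.006     ]
```

Request:
{"name": "drive_tool", "arguments": {
  "grip_force": 15,
  "increments": [
    {"travel": [0,0,-5],"twist": [0,0,0],"claw": 0},
    {"travel": [-2,-2,-8.5],"twist": [0,0,-5],"claw": 0},
    {"travel": [-7,-8,-8.5],"twist": [0,0,-10],"claw": 0},
    {"travel": [-11,-13,-8.5],"twist": [0,0,-17.2],"claw": 0},
    {"travel": [-15,-18,-8.5],"twist": [0,0,-17.2],"claw": 0},
    {"travel": [-19,-22.5,-8.5],"twist": [0,0,-17.2],"claw": 0},
    {"travel": [-23,-27.3,-8.5],"twist": [0,0,-17.2],"claw": 0},
    {"travel": [-27,-32,-8.5],"twist": [0,0,-17.2],"claw": 0},
    {"travel": [-31,-36.8,-8.5],"twist": [0,0,-17.2],"claw": 0},
    {"travel": [-35,-41.5,-8.5],"twist": [0,0,-17.2],"claw": 0}
  ]
}}

```text
clock: 1.4
tool_pos: [0.4034, 0.116, 0.2996]
ee_rot: [[-0.999, 0.041, 0.001], [0.041, 0.999, 0.0], [-0.001, 0.0, -1.0]]
force: [1.4, 0.1, 0.5]
width: 0.0024
```

Request:
{"name": "drive_tool", "arguments": {
  "increments": [
    {"travel": [-2.3,-5.4,0],"twist": [0,0,0],"claw": 0},
    {"travel": [-4.6,-10.8,0],"twist": [0,0,0],"claw": 0},
    {"travel": [-6.9,-16.2,2],"twist": [0,0,0],"claw": 0},
    {"travel": [-9.2,-21.6,5],"twist": [0,0,0],"claw": 0},
    {"travel": [-11,-26,9],"twist": [0,0,0],"claw": 0},
    {"travel": [-11,-26,14],"twist": [0,0,0],"claw": 0},
    {"travel": [-11,-26,17],"twist": [0,0,0],"claw": 0},
    {"travel": [-11,-26,19],"twist": [0,0,0],"claw": 0},
    {"travel": [-11,-26,20],"twist": [0,0,0],"claw": 0},
    {"travel": [-11,-26,20],"twist": [0,0,0],"claw": 0}
  ]
}}

```text
clock: 2.65
tool_pos: [0.5026, -0.1464, 0.0999]
ee_rot: [[-0.999, 0.041, 0.0], [0.041, 0.999, -0.0], [-0.0, -0.0, -1.0]]
force: [-0.8, 0.0, 0.8]
width: 0.0005
```

```bash
python3 - <<'E'
from h import *
from cell import bot
s=bot.read_state();c=bot.camera("wrist")
print(s["clock"],s["tool_pos"],s["ee_rot"],s["force"],s["qpos"])
E=wristE(c,s)
P=[[.507,-.161,.068],[.4945,-.2248,.068],[.482,-.288,.068]];print(proj(c,P,E))
cv2.imwrite("pics/w1.png",c["image"][:,:,::-1])
c=bot.camera("top");cv2.imwrite("pics/t1.png",cv2.resize(c["image"][150:270,330:470,::-1],None,fx=5,fy=5,interpolation=cv2.INTER_CUBIC))
E
```

```text
2.65 [ 0.50260662 -0.14635469  0.09986234] [[-9.99150661e-01  4.12060134e-02  1.47712116e-04]
 [ 4.12060019e-02  9.99150669e-01 -8.02197147e-05]
 [-1.50892195e-04 -7.40649552e-05 -9.99999986e-01]] [-0.79483427  0.01867452  0.7570874 ] [-2.21113921e+01 -3.15574489e+00  1.16606296e+02 -1.16921395e-03
  6.65398781e+01 -1.09749328e+02]
[[297.67405372 231.55233257]
 [200.47382237 217.37574806]
 [106.26868299 202.9840047 ]]
```

View pics/w1.png

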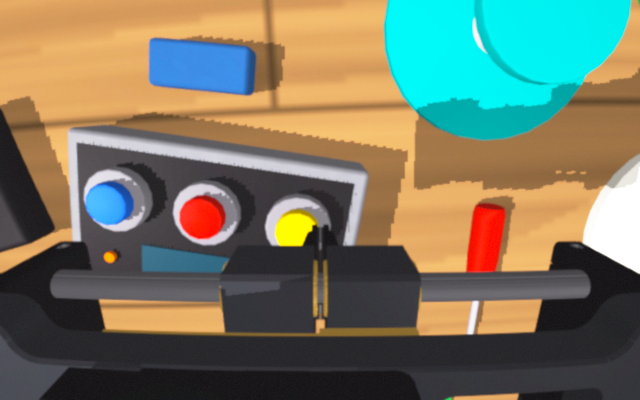

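View pics/t1.png

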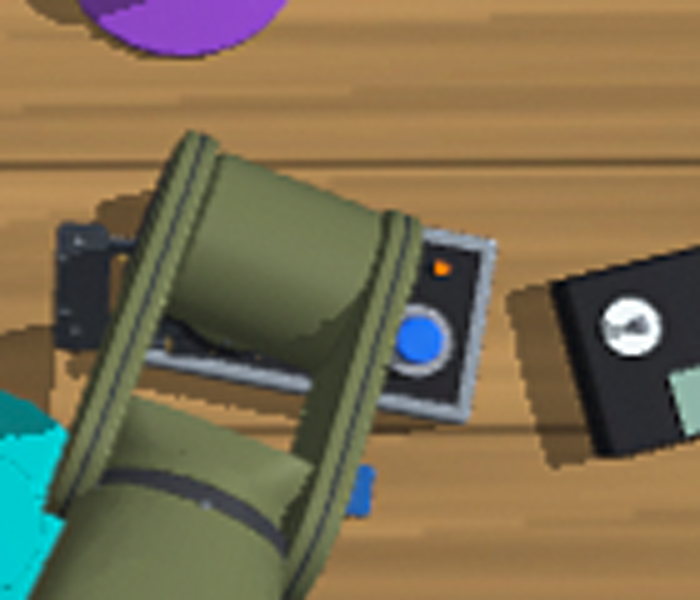

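Request:
{"name": "drive_tool", "arguments": {
  "increments": [
    {"travel": [-0.5,-1.44,0],"twist": [0,0,0],"claw": 0},
    {"travel": [-0.5,-1.44,1.2],"twist": [0,0,0],"claw": 0},
    {"travel": [-0.5,-1.44,2.6],"twist": [0,0,0],"claw": 0},
    {"travel": [-0.5,-1.44,3.2],"twist": [0,0,0],"claw": 0},
    {"travel": [-0.5,-1.44,3.6],"twist": [0,0,0],"claw": 0},
    {"travel": [-0.5,-1.44,3.78],"twist": [0,0,0],"claw": 0},
    {"travel": [-0.5,-1.44,3.78],"twist": [0,0,0],"claw": 0},
    {"travel": [-0.5,-1.44,3.78],"twist": [0,0,0],"claw": 0}
  ]
}}

```text
clock: 3.75
tool_pos: [0.506, -0.1608, 0.0627]
ee_rot: [[-0.999, 0.041, -0.003], [0.041, 0.999, 0.001], [0.003, 0.001, -1.0]]
force: [-6.7, 2.1, 8.7]
width: 0.0006
```

```bash
python3 - <<'E'
from h import *
from cell import bot
s=bot.read_state();c=bot.camera("wrist");print(s["tool_pos"],s["force"],s["clock"])
cv2.imwrite("pics/w2.png",cv2.resize(c["image"][150:260,60:400,::-1],None,fx=2.2,fy=2.2))
E
```

```text
[ 0.50599771 -0.16076551  0.06267146] [-6.66873362  2.10641905  8.7001149 ] 3.75
```

View pics/w2.png

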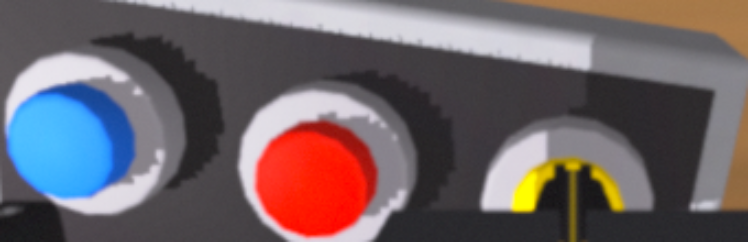

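Request:
{"name": "drive_tool", "arguments": {
  "increments": [
    {"travel": [0,0,0.1],"twist": [0,0,0],"claw": 0},
    {"travel": [0,0,0.1],"twist": [0,0,0],"claw": 0},
    {"travel": [0,0,0.1],"twist": [0,0,0],"claw": 0}
  ]
}}

```text
clock: 4.18
tool_pos: [0.5061, -0.1608, 0.0626]
ee_rot: [[-0.999, 0.041, -0.003], [0.041, 0.999, 0.001], [0.003, 0.001, -1.0]]
force: [-9.1, 2.7, 13.5]
width: 0.0008
```

Request:
{"name": "drive_tool", "arguments": {
  "increments": [
    {"travel": [0,0,-2],"twist": [0,0,0],"claw": 0},
    {"travel": [0,0,-3.5],"twist": [0,0,0],"claw": 0},
    {"travel": [0.5,-3,-3.5],"twist": [0,0,0],"claw": 0},
    {"travel": [1.2,-8,-3.5],"twist": [0,0,0],"claw": 0},
    {"travel": [1.97,-12.2,-3.5],"twist": [0,0,0],"claw": 0},
    {"travel": [1.97,-12.7,-3.5],"twist": [0,0,0],"claw": 0},
    {"travel": [1.97,-12.7,-3],"twist": [0,0,0],"claw": 0},
    {"travel": [1.97,-12.7,-1.6],"twist": [0,0,0],"claw": 0},
    {"travel": [1.97,-12.7,-0.8],"twist": [0,0,0],"claw": 0},
    {"travel": [1.97,-12.7,-0.4],"twist": [0,0,0],"claw": 0}
  ]
}}

```text
clock: 5.42
tool_pos: [0.4815, -0.2858, 0.0639]
ee_rot: [[-0.999, 0.041, -0.002], [0.041, 0.999, 0.002], [0.002, 0.002, -1.0]]
force: [-2.6, 1.5, 4.7]
width: 0.0003
```

Request:
{"name": "drive_tool", "arguments": {
  "increments": [
    {"travel": [0,0,0.3],"twist": [0,0,0],"claw": 0},
    {"travel": [0,0,0.4],"twist": [0,0,0],"claw": 0},
    {"travel": [0,0,0.4],"twist": [0,0,0],"claw": 0},
    {"travel": [0,0,0.4],"twist": [0,0,0],"claw": 0}
  ]
}}

```text
clock: 5.92
tool_pos: [0.4818, -0.2861, 0.0626]
ee_rot: [[-0.999, 0.041, -0.001], [0.041, 0.999, 0.002], [0.001, 0.002, -1.0]]
force: [-6.6, 6.4, 12.2]
width: 0.0005
```

```bash
python3 - <<'E'
from h import *
from cell import bot
s=bot.read_state();c=bot.camera("wrist");print(s["tool_pos"],s["force"],s["clock"])
cv2.imwrite("pics/w3.png",c["image"][:,:,::-1])
E
```

```text
[ 0.48175576 -0.28611622  0.06262347] [-6.56994971  6.35506468 12.21617094] 5.925
```

View pics/w3.png

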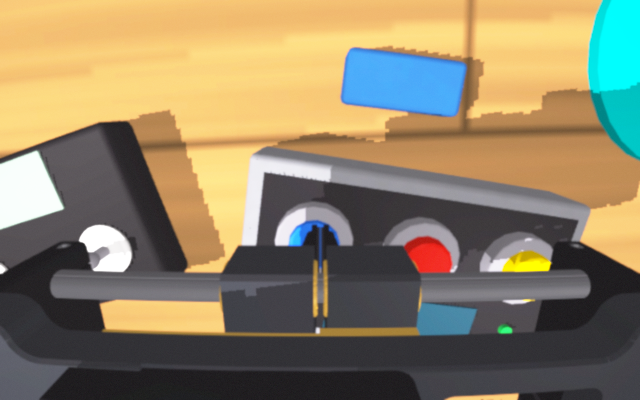

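Request:
{"name": "drive_tool", "arguments": {
  "increments": [
    {"travel": [0,0,-2],"twist": [0,0,0],"claw": 0},
    {"travel": [0,0,-3.5],"twist": [0,0,0],"claw": 0},
    {"travel": [-0.4,2.5,-3.5],"twist": [0,0,0],"claw": 0},
    {"travel": [-0.9,5.5,-3.5],"twist": [0,0,0],"claw": 0},
    {"travel": [-1,6.3,-3.5],"twist": [0,0,0],"claw": 0},
    {"travel": [-1,6.3,-3],"twist": [0,0,0],"claw": 0},
    {"travel": [-1,6.3,-1.6],"twist": [0,0,0],"claw": 0},
    {"travel": [-1,6.3,-0.8],"twist": [0,0,0],"claw": 0},
    {"travel": [-1,6.3,-0.4],"twist": [0,0,0],"claw": 0}
  ]
}}

```text
clock: 7.1
tool_pos: [0.4936, -0.2249, 0.064]
ee_rot: [[-0.999, 0.042, -0.002], [0.042, 0.999, 0.001], [0.002, 0.001, -1.0]]
force: [-4.1, 0.6, 3.8]
width: 0.0003
```

Request:
{"name": "drive_tool", "arguments": {
  "increments": [
    {"travel": [0,0,0.3],"twist": [0,0,0],"claw": 0},
    {"travel": [0,0,0.4],"twist": [0,0,0],"claw": 0},
    {"travel": [0,0,0.4],"twist": [0,0,0],"claw": 0},
    {"travel": [0,0,0.4],"twist": [0,0,0],"claw": 0}
  ]
}}

```text
clock: 7.6
tool_pos: [0.4937, -0.225, 0.0626]
ee_rot: [[-0.999, 0.041, -0.003], [0.041, 0.999, 0.0], [0.003, -0.0, -1.0]]
force: [-7.9, 1.6, 13.0]
width: 0.0005
```

```bash
python3 - <<'E'
from h import *
from cell import bot
s=bot.read_state();c=bot.camera("wrist");print(s["tool_pos"],s["force"],s["clock"])
cv2.imwrite("pics/w4.png",c["image"][:,:,::-1])
E
```

```text
[ 0.49373295 -0.22495582  0.06262749] [-7.89229476  1.56040569 12.95455654] 7.6
```

View pics/w4.png

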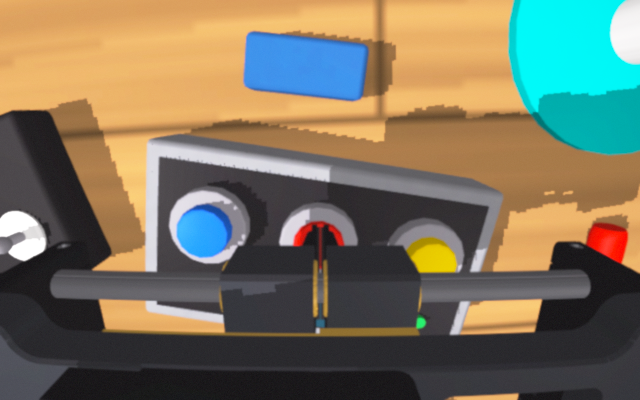

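Request:
{"name": "drive_tool", "arguments": {
  "increments": [
    {"travel": [0,0,-4],"twist": [0,0,0],"claw": 0},
    {"travel": [0,0,-9],"twist": [0,0,0],"claw": 0},
    {"travel": [-0.8,3,-14],"twist": [0,0,0],"claw": 0},
    {"travel": [-1.6,6.5,-19],"twist": [0,0,0],"claw": 0},
    {"travel": [-2.6,10.5,-23],"twist": [0,0,0],"claw": 0},
    {"travel": [-3.8,16,-25],"twist": [0,0,0],"claw": 0},
    {"travel": [-5,21.5,-25],"twist": [0,0,0],"claw": 6},
    {"travel": [-6.2,27,-25],"twist": [0,0,0],"claw": 6},
    {"travel": [-7.4,32.5,-25],"twist": [0,0,0],"claw": 6},
    {"travel": [-8.4,38,-25],"twist": [0,0,0],"claw": 6}
  ]
}}

```text
clock: 8.9
tool_pos: [0.5947, 0.1535, 0.3107]
ee_rot: [[-0.999, 0.042, 0.001], [0.042, 0.999, 0.0], [-0.001, 0.0, -1.0]]
force: [0.6, -1.0, -0.4]
width: 0.0349
```

Request:
{"name": "drive_tool", "arguments": {
  "increments": [
    {"travel": [-0.4,3.5,0],"twist": [0,0,0],"claw": 6},
    {"travel": [-0.4,3.8,0],"twist": [0,0,0],"claw": 6},
    {"travel": [-0.4,3.8,0],"twist": [0,0,0],"claw": 6},
    {"travel": [-0.4,3.8,0],"twist": [0,0,0],"claw": 6}
  ]
}}

```text
clock: 9.4
tool_pos: [0.5998, 0.1881, 0.3109]
ee_rot: [[-0.999, 0.043, 0.0], [0.043, 0.999, -0.0], [-0.0, -0.0, -1.0]]
force: [-0.1, -0.6, 0.1]
width: 0.0601
```

```bash
python3 - <<'E'
from h import *
from cell import bot
s=bot.read_state();c=bot.camera("wrist");print(s["tool_pos"],s["force"],s["clock"],s["width"])
c["E"]=wristE(c,s);pickle.dump(c,open("pics/w5.pkl","wb"))
print(proj(c,[[.543,.1885,.18],[.493,.19,.18],[.593,.1865,.18]],c["E"]))
cv2.imwrite("pics/w5.png",c["image"][:,:,::-1])
E
```

```text
[0.5998413  0.18809539 0.31091235] [-0.07941179 -0.62302061  0.08994308] 9.4 0.060103823084918906
[[317.25363089 128.51300285]
 [316.35338978  70.83580478]
 [317.57021602 182.14431326]]
```

View pics/w5.png

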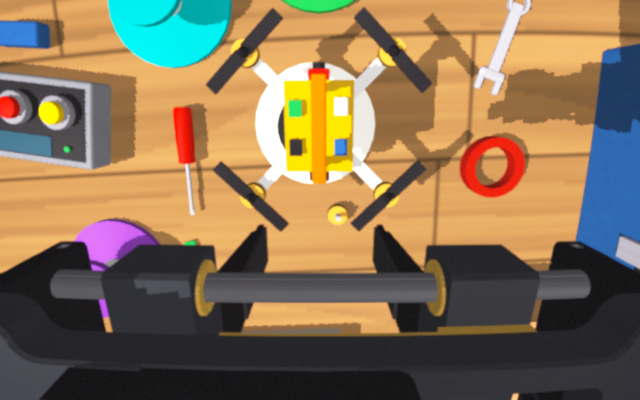

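```bash
python3 - <<'E'
from h import *
c=pickle.load(open("pics/w5.pkl","rb"));E=c["E"]
hsv=cv2.cvtColor(c["image"],cv2.COLOR_RGB2HSV)
m=((hsv[...,0]>=4)&(hsv[...,0]<=18)&(hsv[...,1]>200)&(hsv[...,2]>150)).astype(np.uint8)
m[:60]=0;m[195:]=0;m[:,:300]=0;m[:,340:]=0
N,L,S,C=cv2.connectedComponentsWithStats(m);i=1+np.argmax(S[1:,4]);print(S[i],C[i])
ys,xs=np.where(L==i)
pts=[]
for y in range(ys.min(),ys.max()+1,5):
    x=xs[ys==y];pts.append((y,x.min(),x.max()));
print(pts)
f=np.polyfit(ys,xs,1)
a=atz(c,(f[0]*ys.min()+f[1],ys.min()-.5),.179,E);b=atz(c,(f[0]*ys.max()+f[1],ys.max()+.5),.179,E)
print(a,b,np.linalg.norm(a-b),(a+b)/2,np.degrees(np.arctan2(*(a-b)[1::-1])))
cv2.imwrite("pics/w5z.png",cv2.resize(c["image"][60:195,260:380,::-1],None,fx=4.4,fy=4.4))
E
```

```text
[309  72  19 112 291] [322.95532646 118.48797251]
[(72, np.int64(312), np.int64(323)), (77, np.int64(310), np.int64(327)), (82, np.int64(324), np.int64(325)), (87, np.int64(324), np.int64(325)), (92, np.int64(324), np.int64(325)), (97, np.int64(324), np.int64(325)), (102, np.int64(324), np.int64(325)), (107, np.int64(324), np.int64(325)), (112, np.int64(324), np.int64(325)), (117, np.int64(324), np.int64(325)), (122, np.int64(324), np.int64(325)), (127, np.int64(324), np.int64(325)), (132, np.int64(324), np.int64(325)), (137, np.int64(324), np.int64(325)), (142, np.int64(324), np.int64(325)), (147, np.int64(324), np.int64(325)), (152, np.int64(324), np.int64(325)), (157, np.int64(324), np.int64(325)), (162, np.int64(324), np.int64(325)), (167, np.int64(324), np.int64(325)), (172, np.int64(324), np.int64(326)), (177, np.int64(324), np.int64(326)), (182, np.int64(324), np.int64(324))]
[0.4936195  0.19389595 0.179     ] [0.5948902  0.19437877 0.179     ] 0.10127185150242082 [0.54425485 0.19413736 0.179     ] -179.72684149309075
```

View pics/w5z.png

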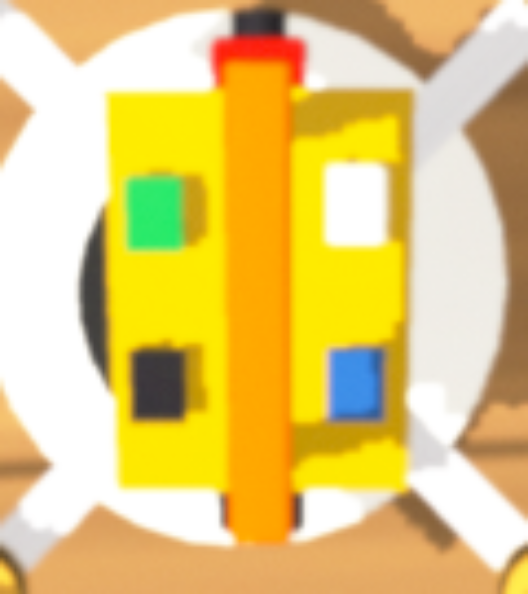

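```bash
python3 - <<'E'
from h import *
c=pickle.load(open("pics/w5.pkl","rb"));E=c["E"]
hsv=cv2.cvtColor(c["image"],cv2.COLOR_RGB2HSV);print(hsv[120,310:332,0])
xs=[];
for y in range(82,182,4):
    r=np.where((hsv[y,305:335,0]>=4)&(hsv[y,305:335,0]<=23))[0]+305;
    xs.append((y,r.min(),r.max()))
xs=np.array(xs);print(xs[::5])
f=np.polyfit(xs[:,0],(xs[:,1]+xs[:,2]-1)/2,1)
a,b=[atz(c,(np.polyval(f,y),y),.179,E) for y in(73.1,182.9)]
print(a,b,np.linalg.norm(a-b),(a+b)/2,np.degrees(np.arctan2(*(a-b)[1::-1])))
E
```

```text
[26 23 21 20 20 20 20 20 20 20 20 20 20 19 18 18 24 27 28 28 28 28]
[[ 82 311 334]
 [102 305 325]
 [122 311 325]
 [142 305 334]
 [162 312 334]]
[0.49485015 0.19117859 0.179     ] [0.59403292 0.1882132  0.179     ] 0.09922708874338225 [0.54444153 0.18969589 0.179     ] 178.2874655586842
```

Request:
{"name": "drive_tool", "arguments": {
  "grip_force": 30,
  "increments": [
    {"travel": [4,-0.1,2],"twist": [0,0,-0.5],"claw": 6},
    {"travel": [5.58,-0.1,5],"twist": [0,0,-0.5],"claw": 6},
    {"travel": [5.58,-0.1,9],"twist": [0,0,-0.5],"claw": 6},
    {"travel": [5.58,-0.1,12],"twist": [0,0,-0.5],"claw": 6},
    {"travel": [5.58,-0.1,14],"twist": [0,0,-0.5],"claw": 6},
    {"travel": [5.58,-0.1,15.3],"twist": [0,0,-0.5],"claw": 6},
    {"travel": [5.58,-0.1,16],"twist": [0,0,-0.5],"claw": 6},
    {"travel": [5.58,-0.1,16],"twist": [0,0,-0.5],"claw": 6},
    {"travel": [5.58,-0.1,16],"twist": [0,0,-0.5],"claw": 6}
  ]
}}

```text
clock: 10.58
tool_pos: [0.5447, 0.1909, 0.152]
ee_rot: [[-0.999, 0.033, 0.002], [0.033, 0.999, 0.0], [-0.002, 0.0, -1.0]]
force: [-0.2, 0.2, -0.1]
width: 0.0599
```

```bash
python3 - <<'E'
from h import *
from cell import bot
s=bot.read_state();c=bot.camera("wrist");print(s["tool_pos"],s["force"],s["clock"],s["width"])
cv2.imwrite("pics/w6.png",c["image"][:,:,::-1])
c=bot.camera("scene");cv2.imwrite("pics/s6.png",cv2.resize(c["image"][90:235,310:470,::-1],None,fx=4,fy=4,interpolation=cv2.INTER_CUBIC))
E
```

```text
[0.54466886 0.19089086 0.15197711] [-0.22276042  0.21008864 -0.11619537] 10.575 0.05986299460975176
```

View pics/w6.png

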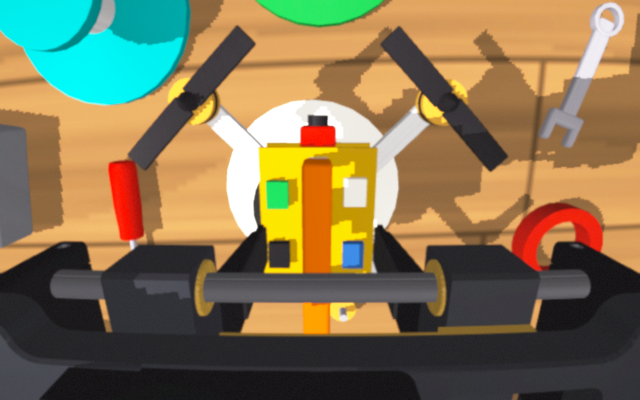

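View pics/s6.png

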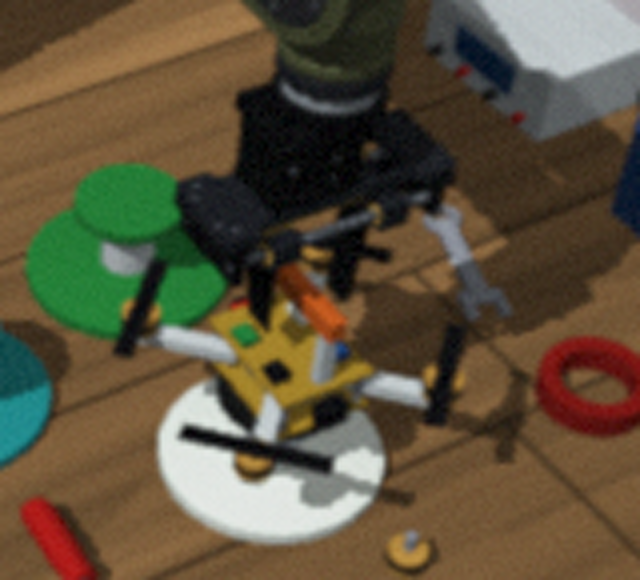

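Request:
{"name": "drive_tool", "arguments": {
  "grip_force": 30,
  "increments": [
    {"travel": [0,-0.13,0.1],"twist": [0,0,0],"claw": 4},
    {"travel": [0,-0.13,0.1],"twist": [0,0,0],"claw": 2.5},
    {"travel": [0,-0.13,0.1],"twist": [0,0,0],"claw": 2},
    {"travel": [0,-0.13,0.1],"twist": [0,0,0],"claw": 1.6},
    {"travel": [0,-0.13,0.1],"twist": [0,0,0],"claw": 1.2},
    {"travel": [0,-0.13,0.1],"twist": [0,0,0],"claw": 0.8},
    {"travel": [0,-0.13,0.1],"twist": [0,0,0],"claw": 0.5},
    {"travel": [0,-0.13,0.1],"twist": [0,0,0],"claw": 0.5},
    {"travel": [0,-0.13,0.1],"twist": [0,0,0],"claw": 0.5}
  ]
}}

```text
clock: 11.8
tool_pos: [0.5439, 0.1893, 0.1498]
ee_rot: [[-0.999, 0.033, -0.0], [0.033, 0.999, -0.0], [-0.0, -0.0, -1.0]]
force: [0.2, -1.3, -0.4]
width: 0.0137
```

```bash
python3 - <<'E'
from h import *
from cell import bot
s=bot.read_state();print(s["tool_pos"],s["ee_rot"],s["force"],s["wrist_torque"],s["clock"],s["width"])
E
```

```text
[0.54394714 0.18926474 0.14980251] [[-9.99458594e-01  3.29016569e-02 -4.69517409e-06]
 [ 3.29016571e-02  9.99458560e-01 -2.59391895e-04]
 [-3.84179121e-06 -2.59405938e-04 -9.99999966e-01]] [ 0.15002079 -1.34260404 -0.44681652] [-0.19340008 -0.07801656  0.00864319] 11.8 0.01365626163365619
```

Request:
{"name": "drive_tool", "arguments": {
  "increments": [
    {"travel": [0,0,-0.2],"twist": [0,0,0],"claw": 0.5},
    {"travel": [0,0,-0.6],"twist": [0,0,0],"claw": 0.5},
    {"travel": [0,0,-1],"twist": [0,0,0],"claw": 0.5},
    {"travel": [0,0,-1.3],"twist": [0,0,0],"claw": 0.5},
    {"travel": [0,0,-1.5],"twist": [0,0,0],"claw": 0.5},
    {"travel": [0,0,-1.5],"twist": [0,0,0],"claw": 0.5},
    {"travel": [0,0,-1.5],"twist": [0,0,0],"claw": 0.5}
  ]
}}

```text
clock: 12.68
tool_pos: [0.5439, 0.1894, 0.1647]
ee_rot: [[-0.999, 0.033, -0.0], [0.033, 0.999, -0.0], [0.0, -0.0, -1.0]]
force: [0.4, 1.2, -5.8]
width: 0.0138
```

```bash
python3 - <<'E'
from h import *
from cell import bot
s=bot.read_state();print(s["tool_pos"],s["ee_rot"],s["force"],s["wrist_torque"],s["clock"],s["width"])
c=bot.camera("wrist")
cv2.imwrite("pics/w7.png",c["image"][:,:,::-1])
c=bot.camera("scene");cv2.imwrite("pics/s7.png",cv2.resize(c["image"][90:235,310:470,::-1],None,fx=4,fy=4,interpolation=cv2.INTER_CUBIC))
E
```

```text
[0.54386302 0.18935853 0.16473839] [[-9.99457604e-01  3.29310335e-02 -2.09430213e-04]
 [ 3.29310438e-02  9.99457625e-01 -4.56532286e-05]
 [ 2.07813215e-04 -5.25252220e-05 -9.99999977e-01]] [ 0.3898772   1.24704272 -5.7838274 ] [ 0.06819025 -0.02626422  0.03400791] 12.675 0.013828642142033021
```

View pics/w7.png

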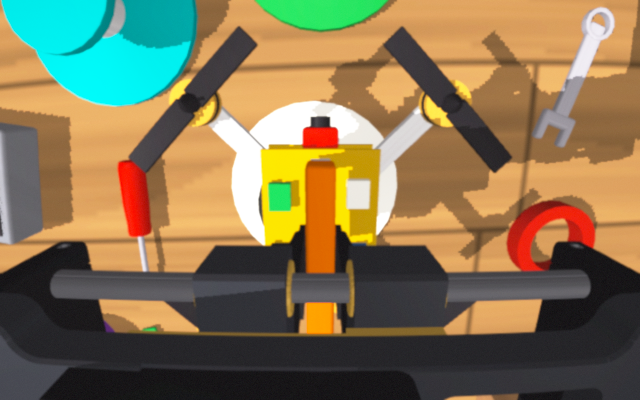

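View pics/s7.png

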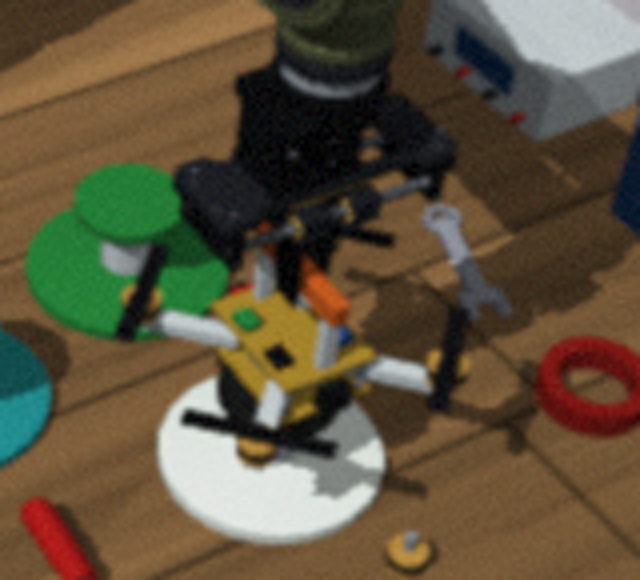

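Request:
{"name": "drive_tool", "arguments": {
  "increments": [
    {"travel": [0,0,-0.4],"twist": [0,0,0],"claw": 0.5},
    {"travel": [0,0,-1.4],"twist": [0,0,0],"claw": 0.5},
    {"travel": [0,0,-2.6],"twist": [0,0,0],"claw": 0.5},
    {"travel": [0,0,-3.8],"twist": [0,0,0],"claw": 0.5},
    {"travel": [0,0,-5],"twist": [0,0,0],"claw": 0.5},
    {"travel": [0,0,-6.2],"twist": [0,0,0],"claw": 0.5},
    {"travel": [0,0,-7.2],"twist": [0,0,0],"claw": 0.5},
    {"travel": [0,0,-8],"twist": [0,0,0],"claw": 0.5},
    {"travel": [0,0,-8.4],"twist": [0,0,0],"claw": 0.5},
    {"travel": [0,0,-8.5],"twist": [0,0,0],"claw": 0.5}
  ]
}}

```text
clock: 14.02
tool_pos: [0.5439, 0.1894, 0.2499]
ee_rot: [[-0.999, 0.033, 0.0], [0.033, 0.999, 0.0], [-0.0, 0.0, -1.0]]
force: [-0.2, -0.8, -4.5]
width: 0.014
```

Request:
{"name": "drive_tool", "arguments": {
  "increments": [
    {"travel": [0,0,0],"twist": [0,0,0],"claw": 0.5},
    {"travel": [0,0,0],"twist": [0,0,0],"claw": 0.5},
    {"travel": [0,0,0],"twist": [0,0,0],"claw": 0.5},
    {"travel": [0,0,0],"twist": [0,0,0],"claw": 0.5},
    {"travel": [0,0,0],"twist": [0,0,0],"claw": 0.5},
    {"travel": [0,0,0],"twist": [0,0,0],"claw": 0.5},
    {"travel": [0,0,0],"twist": [0,0,0],"claw": 0.5},
    {"travel": [0,0,0],"twist": [0,0,0],"claw": 0.5}
  ]
}}

```text
clock: 15.02
tool_pos: [0.544, 0.1894, 0.2499]
ee_rot: [[-0.999, 0.033, 0.0], [0.033, 0.999, 0.0], [-0.0, 0.0, -1.0]]
force: [-0.4, -0.7, -4.8]
width: 0.0136
```

```bash
python3 - <<'E'
from h import *
from cell import bot
s=bot.read_state();print(s["tool_pos"],s["ee_rot"],s["force"],s["wrist_torque"],s["clock"],s["width"],abs(s["qvel"]).max())
c=bot.camera("wrist");a=cv2.imread("pics/w7.png");g=lambda i:cv2.cvtColor(i,cv2.COLOR_BGR2GRAY).astype(np.float32)[95:245,262:380]
b=c["image"][:,:,::-1];print("shift vs w7",cv2.phaseCorrelate(g(a),g(b.copy())))
cv2.imwrite("pics/w8.png",b)
c=bot.camera("scene");cv2.imwrite("pics/s8.png",cv2.resize(c["image"][60:260,280:500,::-1],None,fx=3,fy=3,interpolation=cv2.INTER_CUBIC))
c=bot.camera("top");cv2.imwrite("pics/t8.png",c["image"][:,:,::-1])
E
```

```text
[0.54396001 0.18937891 0.24988815] [[-9.99459663e-01  3.28690534e-02  8.62702532e-05]
 [ 3.28690556e-02  9.99459666e-01  2.35790478e-05]
 [-8.54486175e-05  2.64019289e-05 -9.99999996e-01]] [-0.35912907 -0.74427914 -4.75900389] [-0.05919122  0.03893922  0.01852851] 15.025 0.013641412790277118 0.10083482516427217
shift vs w7 ((-0.26799439623866306, 0.203471609443568), 0.6324457450442844)
```

View pics/w8.png

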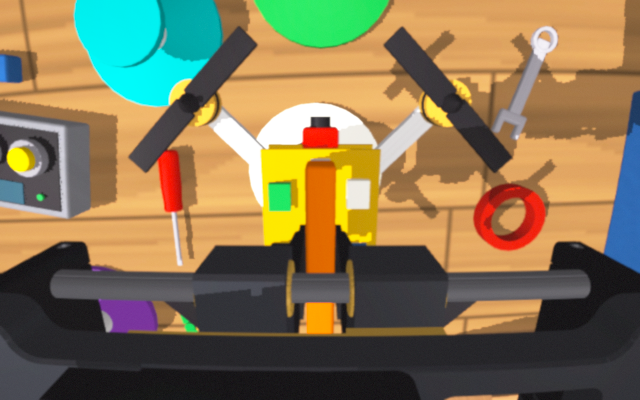

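View pics/s8.png

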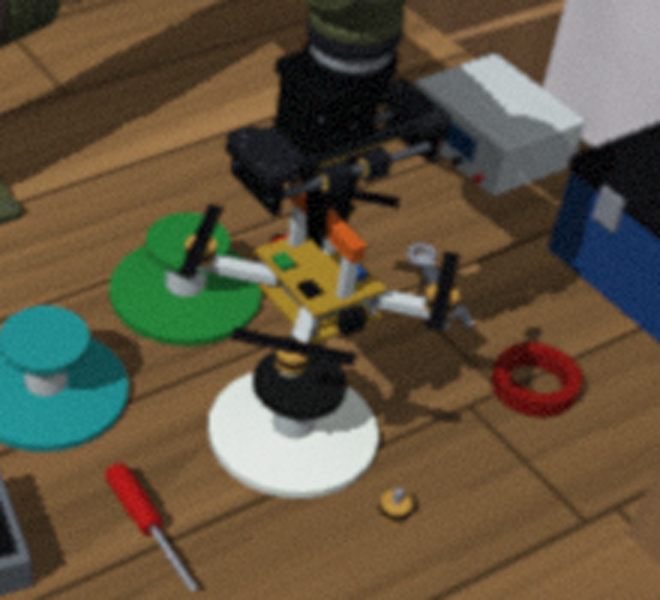

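View pics/t8.png

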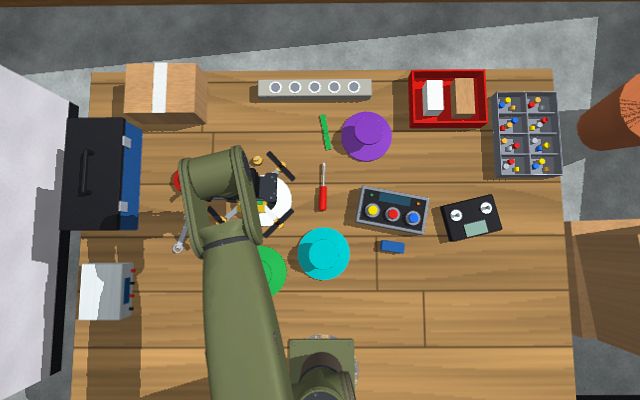

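The quad hangs level and clear over the bare black pad. In the wrist view its nose at (319,130) has moved only about 0.3 px since lift-off, and the bystanders haven't moved. I'm handing it in now.

```bash
python3 - <<'E'
from cell import bot
print(bot.sign_off())
E
```

```text
the job is handed in; nothing more can be done
None
```

The level check was run in the order asked, and the job was handed in with the quadcopter still held in the air above its stand.

- **Buttons:** I pressed yellow, then blue, then red, one at a time. Each went down until the fingertip stopped at z = 0.0626 m with 12–13.5 N on the tool. That is about 0.6 mm short of the nominal 6 mm travel. On yellow, pushing another 1 mm raised the force by about 5 N with almost no further movement, so I took that height as the bottom and pressed the other two to it. I had no direct reading of button travel; a green light showed on the box in later pictures.
- **Lift:** I gripped the orange handle with 30 N (finger opening 13.7 mm on the 14 mm bar) and raised it 10.0 cm straight up, with under 0.2 mm of sideways drift.
- **Last checks:** At clock 15.0 s the tool was within 0.01° of vertical, the joints were practically still, and the load was about 4.8 N. The wrist picture shows the quadcopter moved only about 0.3 px in the gripper since lift-off. In the scene and top views the stand's pad is empty below it, and the other things I could see are where they were; the arm hides part of the tape and spanner in the top view.
- **Disagreement:** The scene and top cameras differed by about 5 mm on the button positions. I used values between them, and a wrist picture confirmed these to about 2 mm.

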